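# Dock the parts case

## Task

Slide the black parts case, end without the red latches first, across the bench into the steel dock with the yellow lips, and push it fully home under the dock's low front strap, until the red catch springs back out behind it and holds it there. Keep the case flat on the bench, press firmly but do not ram it, and leave the toy loader, the grey pipe tee and the screwdriver where they are.

Things in the scene. Friction and masses are not known exactly. Their poses are not given: they have to be found in the camera images.
- case: Loose black parts case, grey band, red latches: a closed box 150 mm long (its x), 115 wide (y), 60 high, 0.4 to 1 kg, heavier towards its +x, -y corner. Too wide to grasp: it is pushed. Origin: centre of the underside. The +x end enters the dock first; the -x face (red latches) is the one to push. It starts with its +x within 0.4 rad of the dock's +x.
- dock: Fixed steel bay, open to its -x. Origin: on the bench, middle of the mouth; +x inward, z up. Side walls 123 mm apart inside (4 mm to spare each side of the case, 3 mm between the lips), 6 mm thick, 100 mm high, x = 0 to 215 mm. Yellow guide lips 40 mm high flare out in front of the mouth from x = -43 mm (about 170 mm apart there). The top is open between x = 40 and 170 mm.
- dock_strap (a point): Middle of the underside of the front strap's outer edge: a steel bar 40 mm deep, 10 mm thick, across the mouth 100 mm above the bench. It overhangs the last 25 mm of the push: upright fingers strike it; fingers tilted about 40 degrees (tips forward, at about half the case's height, gripper body outside the mouth) pass under it.
- dock_home (a point): On the bench inside the dock, 100 mm inward of the mouth on the centre line, axes as the dock: where the case's origin lies when it is latched (the push face is then 25 mm inside the mouth).
- dock_buffer (a point): Middle of the front of the rubber spring buffer at rest, 167 mm inward of the mouth, 30 mm up. The case meets it 8 mm before its latched place; it pushes back with 3 N at first, 10 N at the latched place, and bottoms hard 5 mm beyond.
- catch (a joint): Travel in m of the red sprung catch in the dock's +y wall just inside the mouth (red tab outside). 0 = out, standing 13 mm into the bay at z = 15 to 45 mm; grows to 0.015 as the passing case presses its sloped outer side (2 to 8 N). Its square inner shoulder is 24 mm from the mouth: once the push face is beyond that it snaps out behind the case, and the buffer rests the case against it.
- loader: Bystander: yellow toy crawler loader 165 x 88 x 95 mm, origin under its middle.
- tee: Bystander: grey plastic pipe tee, 75 x 56 x 42 mm, lying flat, origin under its middle.
- screwdriver: Bystander: screwdriver lying on the bench, origin under its middle, shaft along its x.
Mind the look-alikes: they are no part of the job. Leave any blue look-alike of the case alone.

How it is judged:
By the outcome, as a careful person would: the job done as asked, in the order asked, and still so for the second after the job is handed in, with the robot touching nothing.
It also fails if it takes over 56 s, if anything falls off the work surface, if the arm or the gripper's body presses on something with over 40 N, if the wrist force passes 120 N, or if a joint passes its speed limit or range.

## Robot

A 6-joint arm with a two-finger parallel gripper is mounted at the origin on the work surface. World frame = base frame: x ahead of the robot, y to its left, z up, the work surface at z = 0. Lengths are in mm, angles in rad, forces in N, time in s.
With the tool pointing down it reaches from about 425 to 1125 mm from the base axis. Payload 14.9 kg.
Tool frame: the origin (TCP) lies midway between the tips of the shut fingers; the grasp point (between the pads) lies 19 mm behind it; z points along the fingers, y is the line along which they close (so a half turn about z gives the same grasp; the last joint's range is limited). The gripper opens to 91 mm and grips with 3 to 60 N. Pads are 32 mm wide; open, the fingers measure 118 mm over their backs; the gripper's body (76 mm by 178 mm) begins 60 mm behind the grasp point.
Start: joints at [-1.313, 0.379, 1.734, -0, 1.028, -0.033], TCP at [200.698, -670.625, 213.932] pointing down, gripper open.
Joint ranges: [-2.77, 2.77], [-0.74, 2.19], [0, 2.66], [-1.06, 4.2], [0.31, 2.87], [-3.08, 3.08]. Speed limits (rad/s): [1.89, 1.89, 2.39, 3.14, 3.14, 3.14].

## Interface

Orientations are given as [roll, pitch, yaw] about the fixed x, y, z axes, in that order (R = Rz(yaw) Ry(pitch) Rx(roll)).
In Python, from workcell import monitor, get_image, calibration, robot, regions_of, spot_point gives the robot as it stands. The module is installed in compiled form; this text tells all that it offers.
- The arm moves only by the tool play_rows, never from a script. Its argument "deltas" is one flat list of numbers, 7 for each row, row after row: the shift along the tool's x, y, z in m, then the turn, a rotation vector about the tool's x, y, z in rad, then the closure, from 0 (fully open) to 1 (shut). In form: [dx, dy, dz, rx, ry, rz, hand, dx, dy, dz, rx, ry, rz, hand, ...]. A call has exactly 8 rows; each row shifts and turns the commanded pose from where the row before left it, along the tool's axes as they then stand; what a row does not reach is not made up. A row lasts 1/10 s, in which the tool goes at most 50 mm and 8.59 degrees, less where a joint would pass 70% of its speed; a pose out of reach is approached as far as the arm can. A call with a gripper value outside its range is refused whole. The fingers move at their own pace and stop on an object; the grip force is fixed at half the most. Time passes only in rows, so rows that do not move let the fingers close, or fill a call up. It gives the time, the measured TCP pose, the force, the opening and the grip force at its end, in the units of the state.
- monitor.get_state(): the state, without advancing time (a new reading comes with each control period).
- get_image(name): name is "side" or "top"; returns the picture (480x640x3 uint8, red, green, blue); there is no depth.
- calibration(name): a dict with "fx", "fy", "cx", "cy" (pixels), "eye" and "rotation" of the camera in the world. Camera axes: x right, y down, z forward; pixel columns grow to the right and rows downward; lengths in mm; the calibration is good to about 2 mm. A picture is of the moment at which its call begins. calibration takes no time and is no camera call.
- robot.finish_job(): hands the job in; it is judged then, once.
Trained networks look in the newest picture that a camera, given by its name, has taken for a name from the list of things; names that differ only in an ending like _2 or _b are one class to them, and where a whole thing is asked for, a point or a joint stands for the part that bears it (a point fixed in the world has none). Each returns a list of dicts, best first, with "conf" (0 to 1); they miss things now and then, are a little off and sometimes report something else, mostly with a low value. They report only what shows in the picture. A call takes as long as a camera call. They do not tell look-alikes from the thing itself.
- regions_of(camera, name): "pixels" (480x640 bool, what is visible of it).
- spot_point(camera, name): "xyz" ([x, y, z] in mm, in world coordinates, good to about 4 mm: a listed point, or the origin of a listed thing).
The state is a dict: "clock": time; "q": joint angles; "joint_velocities": joint speeds; "tau": joint torques, N m; "eef_pos": TCP position; "tcp_rot": TCP orientation; "contact_force": force on the tool from outside, world axes, zero at the start; "wrist_torque": the same for the moment, N m; "opening": opening from 0.0 (shut) to 1.0 (fully open); "grasp_force": force on a finger pad.
Only numpy, scipy, OpenCV 4.12 (cv2) and the standard library are available. Lean on these libraries where they do the work, as an engineer would, in place of code of your own. Each camera call takes 0.05 s, during which the arm holds its last target. There are 200 camera calls.

## Working session

There is one attempt and no reset: what is moved stays moved. The work goes in short steps, Python scripts to look and compute and a tool call to move; the robot and the scene stay as the last step left them, time stands still between calls to the robot, and variables do not carry over. Pictures are saved under pics/ and viewed, at most 10 in all, crops included, and the job is handed in when it is done.

Besides the shell and the picture viewer there is one more tool, called after "Call:" as name(argument=value, ...) on one line, values as JSON. play_rows: Moves the arm, as the interface text tells. Its arguments: {"type":"object","properties":{"deltas":{"type":"array","items":{"type":"number"}}},"required":["deltas"]}

```bash
mkdir -p pics; cat > h.py <<'E'
import numpy as np, cv2
from workcell import monitor, get_image, calibration, robot, regions_of, spot_point
from scipy.spatial.transform import Rotation as Rn
def save(cam,name):
    im=get_image(cam); cv2.imwrite('pics/'+name,im[:,:,::-1]); return im
def ray(cam,uv,z):
    c=calibration(cam); R=np.array(c['rotation']); e=np.array(c['eye'])
    d=R@np.array([(uv[0]-c['cx'])/c['fx'],(uv[1]-c['cy'])/c['fy'],1]); return e+d*(z-e[2])/d[2]
def proj(cam,p):
    c=calibration(cam); R=np.array(c['rotation']); q=R.T@(np.array(p)-np.array(c['eye']))
    return np.array([c['fx']*q[0]/q[2]+c['cx'],c['fy']*q[1]/q[2]+c['cy']])
E
python3 - <<'E'
from h import *
for c in('top','side'):
    save(c,c+'0.png'); k=calibration(c); print(c,np.round(k['eye']),np.round(k['rotation'],2).tolist())
    for n in('case','dock','dock_strap','dock_home','dock_buffer','loader','tee','screwdriver'):
        print(n,[(round(r['conf'],2),np.round(r['xyz']).tolist()) for r in spot_point(c,n)[:3]])
s=monitor.get_state();print(s)
E
```

```text
top [ 408.  -11. 1115.] [-3.02, 0.01, -1.56]
case [(0.84, [448.0, -89.0, -3.0]), (0.62, [274.0, -255.0, 0.0]), (0.61, [433.0, -441.0, 1.0])]
dock [(0.6, [510.0, 230.0, 1.0])]
dock_strap [(0.67, [341.0, 330.0, -1.0]), (0.61, [510.0, 233.0, 101.0])]
dock_home []
dock_buffer [(0.66, [523.0, 400.0, 30.0])]
loader [(0.96, [779.0, -85.0, 1.0])]
tee [(0.8, [739.0, 170.0, 2.0])]
screwdriver [(0.91, [342.0, 328.0, 1.0])]
side [516. 893. 638.] [-2.11, -0.02, -3.1]
case [(0.97, [276.0, -263.0, -2.0]), (0.9, [432.0, -435.0, 4.0]), (0.69, [451.0, -96.0, -0.0])]
dock []
dock_strap [(0.67, [507.0, 230.0, 101.0])]
dock_home [(0.25, [742.0, 170.0, 1.0])]
dock_buffer []
loader [(0.6, [781.0, -88.0, 0.0])]
tee [(0.67, [742.0, 174.0, 1.0])]
screwdriver [(0.83, [335.0, 331.0, -0.0])]
{'clock': 0.9, 'q': array([-1.31331679e+00,  3.78929883e-01,  1.73421707e+00,  5.23400879e-05,
        1.02848854e+00, -3.33509371e-02]), 'joint_velocities': array([ 0.00083854, -0.00217707,  0.00038577, -0.00167511,  0.00026444,
        0.00055546]), 'tau': array([-2.27937147e-03, -7.63675618e+01, -4.34740734e+01,  6.51610061e-02,
        3.87489446e-02, -1.69888858e-05]), 'eef_pos': array([ 200.69615462, -670.61520524,  213.90238982]), 'tcp_rot': array([-3.14155134e+00, -4.62325446e-05,  2.90803460e-01]), 'contact_force': array([-0.35251827, -0.39375111, -0.16906574]), 'wrist_torque': array([ 0.01517022,  0.00904852, -0.04078264]), 'grasp_force': 0.0, 'opening': 0.9997643907816692}
```

View pics/top0.png

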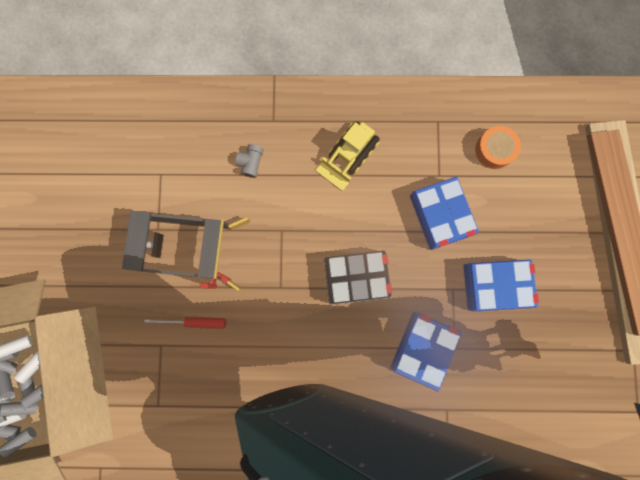

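View pics/side0.png

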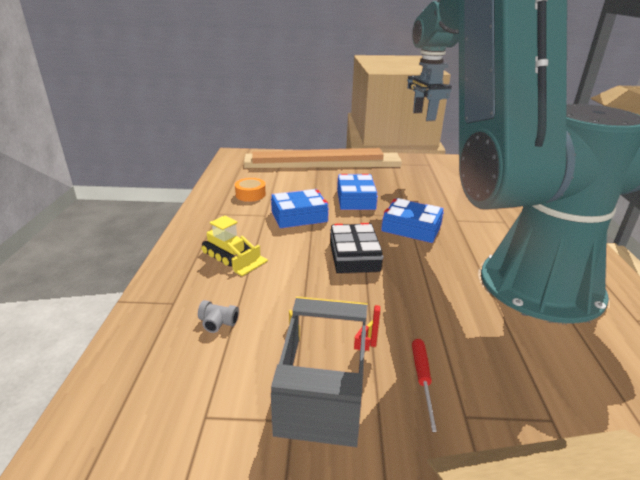

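The top view shows the black case at px (358,277) with its latches to the right. The dock is at left: mouth strap px (210,250), red catch (208,283). The side view shows the three blue look-alikes behind the case. Next I measure edges on enlarged crops.

```bash
python3 - <<'E'
from h import *
im=cv2.imread('pics/top0.png')
a=cv2.resize(im[200:300,115:250],None,fx=4,fy=4,interpolation=cv2.INTER_CUBIC)
b=cv2.resize(im[235:320,315:405],None,fx=4,fy=4,interpolation=cv2.INTER_CUBIC)
o=np.zeros((400+0,0,3),np.uint8)
b=cv2.copyMakeBorder(b,0,a.shape[0]-b.shape[0],0,0,cv2.BORDER_CONSTANT)
o=np.hstack([a,b])[:, :800] if a.shape[1]+b.shape[1]>800 else np.hstack([a,b]); print(o.shape,a.shape)
cv2.imwrite('pics/crop1.png',o)
E
```

```text
(400, 800, 3) (400, 540, 3)
```

View pics/crop1.png

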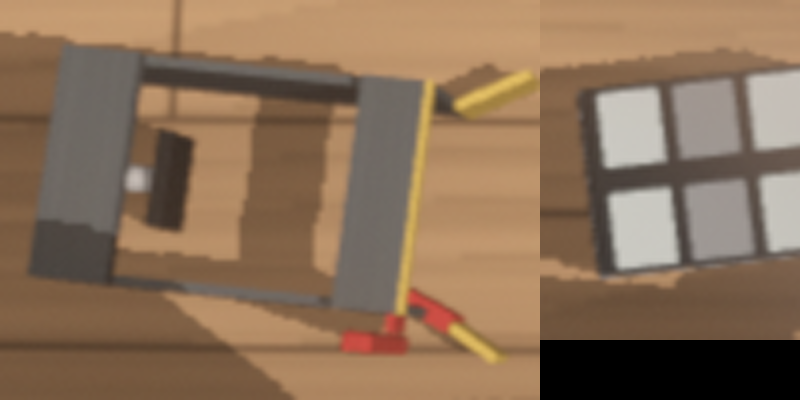

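Crop: dock strap front edge runs px (222.8,220.5) to (215.3,278), rear edge (131,211) to (122.5,269), catch tab about (201–217,285). The case's dock-end top corners are px (325.8,258.3) and (330.8,303).

```bash
cat > meas.py <<'E'
from h import *
def case_pose(near=None,fresh=True):
    if fresh: get_image('top')
    for r in regions_of('top','case'):
        m=r['pixels']; v,u=np.nonzero(m); c=ray('top',(u.mean(),v.mean()),60)
        if near is None or np.hypot(*(c[:2]-near))<70:
            cn=cv2.findContours(m.astype(np.uint8),cv2.RETR_EXTERNAL,cv2.CHAIN_APPROX_NONE)[0]
            k=max(cn,key=cv2.contourArea)[:,0]
            P=np.array([ray('top',p,60)[:2] for p in k],np.float32)
            (cx,cy),(w,h),a=cv2.minAreaRect(P)
            if w<h: a+=90
            print('case conf',round(r['conf'],2),'c',round(cx),round(cy),'size',round(w),round(h),'yaw',round(np.deg2rad(a),3)); 
E
python3 - <<'E'
from meas import *
case_pose()
A=[ray('top',p,110)[:2] for p in((222.75,220.5),(215.25,278),(131,211.25),(122.5,268.75))]
print(np.round(A,1)); f=(A[0]+A[1])/2; b=(A[2]+A[3])/2
print('mouth',f,'w',np.linalg.norm(A[0]-A[1]),'len',np.linalg.norm(f-b),'yaw',np.arctan2(*(b-f)[::-1]),'yaw from edge',np.arctan2(*(A[0]-A[1])[::-1])+np.pi/2)
print('case corners',[np.round(ray('top',p,60)[:2],1) for p in((325.75,258.25),(330.75,303),(385,251),(390.5,298))])
# tab triangulation
for h in(20,40,60,80,100): print(h,[np.round(proj('side',ray('top',p,h)),0).tolist() for p in((201,285),(217,285))])
E
```

```text
Traceback (most recent call last):
  File "meas.py", line 5, in case_pose
    m=r['pixels']; v,u=np.nonzero(m); c=ray('top',(u.mean(),v.mean()),60)
                                        ~~~^^^^^^^^^^^^^^^^^^^^^^^^^^^^^^
  File "h.py", line 8, in ray
    d=R@np.array([(uv[0]-c['cx'])/c['fx'],(uv[1]-c['cy'])/c['fy'],1]); return e+d*(z-e[2])/d[2]
                                                                                           ~^^^
IndexError: invalid index to scalar variable.
```

```bash
sed -i "s/R=np.array(c\['rotation'\])/R=Rn.from_euler('xyz',c['rotation']).as_matrix()/" h.py
python3 - <<'E'
from meas import *
print(proj('top',(779,-85,0)),proj('side',(779,-85,0)),'expect ~ (348,155),(232,248)')
case_pose()
A=[ray('top',p,110)[:2] for p in((222.75,220.5),(215.25,278),(131,211.25),(122.5,268.75))]
print(np.round(A,1)); f=(A[0]+A[1])/2; b=(A[2]+A[3])/2
print('mouth',f,'w',np.linalg.norm(A[0]-A[1]),'len',np.linalg.norm(f-b),'yaw',np.arctan2(*(b-f)[::-1]),'yaw from edge',np.arctan2(*(A[0]-A[1])[::-1])+np.pi/2)
print('case corners',[np.round(ray('top',p,60)[:2],1) for p in((325.75,258.25),(330.75,303),(385,251),(390.5,298))])
for h in(20,40,60,80,100): print(h,[np.round(proj('side',ray('top',p,h)),0).tolist() for p in((201,285),(217,285))])
E
```

```text
[352.89209414 149.76471256] [227.48443726 253.81430805] expect ~ (348,155),(232,248)
case conf 0.96 c 278 -249 size 124 151 yaw 2.733
case conf 0.88 c 604 -300 size 148 127 yaw 0.329
case conf 0.69 c 448 -93 size 116 150 yaw 1.708
[[572.9 222. ]
 [440.6 234.6]
 [593.2 436.1]
 [459.9 447.8]]
mouth [506.74244923 228.31055821] w 132.84090614519155 len 214.55416729513698 yaw 1.478397369393095 yaw from edge 1.4761842635809055
case corners [array([491.4, -16.1]), array([385.8, -28.6]), array([ 509.9, -157.4]), array([ 398.7, -169.3])]
20 [[373.0, 361.0], [371.0, 345.0]]
40 [[374.0, 351.0], [372.0, 336.0]]
60 [[375.0, 340.0], [373.0, 326.0]]
80 [[376.0, 330.0], [374.0, 316.0]]
100 [[376.0, 320.0], [375.0, 307.0]]
```

Call:
play_rows(deltas=[0.03,-0.029,0,0,0,0,0.1,0.035,-0.034,0,0,0,0,0.1,0.035,-0.034,0,0,0,0,0.1,0.035,-0.034,0,0,0,0,0.1,0.035,-0.034,0,0,0,0,0.1,0.035,-0.034,0,0,0,0,0.1,0.035,-0.034,0,0,0,0,0.1,0.035,-0.034,0,0,0,0,0.1])

```text
clock: 1.9
eef_pos: [388.2, -334.3, 214.2]
tcp_rot: [3.141, -0.0, 0.29]
contact_force: [0.3, -1.4, 0.4]
opening: 0.899
grasp_force: 0.0
```

Call:
play_rows(deltas=[0,0,0,0,0,-0.14,0.1,0,0,0,0,0,-0.14,0.1,0,0,0,0,0,-0.14,0.1,0,0,0,0,0,-0.14,0.1,0,0,0,0,0,-0.14,0.1,0,0,0,0,0,-0.14,0.1,0,0,0,0,0,-0.14,0.1,0,0,0,0,0,-0.14,0.1])

```text
clock: 2.7
eef_pos: [387.7, -336.0, 214.1]
tcp_rot: [3.141, 0.0, 1.417]
contact_force: [0.5, 0.1, 0.3]
opening: 0.901
grasp_force: 0.0
```

Call:
play_rows(deltas=[0,0,0,0,0,-0.14,0.1,0,0,0,0,0,-0.14,0.1,0,0,0,0,0.13,0,0.1,0,0,0,0,0.13,0,0.1,0,0,0,0,0.13,0,0.1,0,0,0,0,0.13,0,0.1,0,0,0,0,0.13,0,0.1,0,0,0,0,0.13,0,0.1])

```text
clock: 3.5
eef_pos: [387.8, -336.6, 214.4]
tcp_rot: [3.14, -0.784, 1.692]
contact_force: [-0.2, 0.6, 0.0]
opening: 0.9
grasp_force: 0.0
```

```bash
python3 - <<'E'
from h import *
s=monitor.get_state(); print(s['clock'],np.round(s['eef_pos']),np.round(s['tcp_rot'],3),np.round(s['q'],2),s['contact_force'],s['opening'])
R=Rn.from_euler('xyz',s['tcp_rot']).as_matrix(); print(np.round(R,2)); print('to standoff, tool axes',np.round(R.T@(np.array([462,-209,80])-s['eef_pos'])))
E
```

```text
3.5 [ 388. -337.  214.] [ 3.14  -0.784  1.692] [-0.94  0.42  1.84  0.35  1.6  -1.19] [-0.22546017  0.55665994  0.02511981] 0.8995024756021374
[[-0.09  0.99 -0.08]
 [ 0.7   0.12  0.7 ]
 [ 0.71  0.   -0.71]]
to standoff, tool axes [-12.  89. 178.]
```

Call:
play_rows(deltas=[0,0.044,0,0,0,0,0.1,-0.006,0.045,0,0,0,0,0.1,-0.006,0,0.045,0,0,0,0.1,0,0,0.045,0,0,0,0.1,0,0,0.045,0,0,0,0.1,0,0,0.043,0,0,0,0.1,-0.017,0,0.017,0,0,0,0.1,-0.017,0,0.017,0,0,0,0.1])

```text
clock: 4.3
eef_pos: [461.9, -209.0, 29.9]
tcp_rot: [-3.141, -0.78, 1.692]
contact_force: [0.6, -0.1, -0.3]
opening: 0.899
grasp_force: 0.0
```

```bash
cat > plan.py <<'E'
# plan push: case pose -> rows of tool motion keeping tool rigid w.r.t. case
import numpy as np
M=np.array([508,230.]); YD=1.478
u=np.array([np.cos(YD),np.sin(YD)]); v=np.array([-u[1],u[0]])
def dock(c,yaw): d=np.array(c)-M; return d@u,d@v,yaw-YD
def path(c,yaw,x1,step=6.,off=87):
    """hermite from case pose to dock axis at x1; returns tool (dock-frame) pts and headings"""
    x0,y0,a0=dock(c,yaw); L=x1-x0; m=np.tan(a0)*L
    f=lambda s:(2*s**3-3*s**2+1)*y0+(s**3-2*s**2+s)*m
    n=int(np.ceil(L/step)); s=np.linspace(0,1,n+1); X=x0+L*s; Y=f(s); H=np.arctan(np.gradient(Y,X,edge_order=2)); H[0]=a0;H[-1]=0
    return np.c_[X-off*np.cos(H),Y-off*np.sin(H),H, X,Y]
def rows(P,tilt=.785):
    out=[]
    for a,b in zip(P[:-1],P[1:]):
        d=b[:2]-a[:2]; h=a[2]; fw=d@[np.cos(h),np.sin(h)]; lf=d@[-np.sin(h),np.cos(h)]; dy=b[2]-a[2]
        # forward along tool x(cos),z(sin); left = -tool y; yaw about world up = x*sin - z*cos
        out.append([fw*np.cos(tilt),-lf,fw*np.sin(tilt),dy*np.sin(tilt),0,-dy*np.cos(tilt)])
    return out
E
python3 - <<'E'
from h import *; from plan import *; import meas
save('top','top1.png'); save('side','side1.png'); meas.case_pose((448,-93),False)
s=monitor.get_state(); print(s['clock'],np.round(s['eef_pos'],1),np.round(s['q'],2))
print('dock frame',dock((448,-93),1.69))
P=path((448,-93),1.69,-105); print(np.round(P,2)[::4])
for r in rows(P): print(np.round(np.array(r)*[1,1,1,1000,1000,1000],1).tolist())
E
```

```text
case conf 0.64 c 448 -93 size 112 152 yaw 1.721
4.45 [ 462.1 -209.6   30.3] [-0.72  0.66  1.92  0.52  1.25 -1.19]
dock frame (np.float64(-327.17008782543326), np.float64(29.811635854114044), 0.21199999999999997)
[[-4.1222e+02  1.1510e+01  2.1000e-01 -3.2717e+02  2.9810e+01]
 [-3.9065e+02  2.8030e+01  6.0000e-02 -3.0378e+02  3.2920e+01]
 [-3.6718e+02  3.8830e+01 -7.0000e-02 -2.8040e+02  3.2680e+01]
 [-3.4284e+02  4.4080e+01 -1.6000e-01 -2.5701e+02  2.9840e+01]
 [-3.1843e+02  4.4550e+01 -2.2000e-01 -2.3362e+02  2.5160e+01]
 [-2.9445e+02  4.1220e+01 -2.5000e-01 -2.1024e+02  1.9380e+01]
 [-2.7109e+02  3.4990e+01 -2.5000e-01 -1.8685e+02  1.3260e+01]
 [-2.4836e+02  2.6590e+01 -2.2000e-01 -1.6347e+02  7.5500e+00]
 [-2.2601e+02  1.6630e+01 -1.6000e-01 -1.4008e+02  3.0000e+00]
 [-2.0353e+02  5.6300e+00 -6.0000e-02 -1.1669e+02  3.6000e-01]]
[4.3, -3.4, 4.3, -28.9, 0.0, 29.0]
[4.2, -3.3, 4.2, -28.2, 0.0, 28.2]
[4.2, -3.2, 4.2, -27.1, 0.0, 27.1]
[4.2, -3.1, 4.2, -25.9, 0.0, 25.9]
[4.2, -2.9, 4.2, -24.6, 0.0, 24.6]
[4.2, -2.8, 4.2, -23.2, 0.0, 23.2]
[4.2, -2.6, 4.2, -21.7, 0.0, 21.8]
[4.2, -2.4, 
[... 328 characters left out ...]
 7.2]
[4.3, -0.7, 4.3, -5.8, 0.0, 5.8]
[4.3, -0.5, 4.3, -4.4, 0.0, 4.4]
[4.3, -0.4, 4.3, -3.1, 0.0, 3.1]
[4.3, -0.2, 4.3, -1.8, 0.0, 1.8]
[4.3, -0.0, 4.3, -0.4, 0.0, 0.4]
[4.3, 0.1, 4.3, 0.9, 0.0, -0.9]
[4.3, 0.3, 4.3, 2.2, 0.0, -2.2]
[4.3, 0.4, 4.3, 3.6, 0.0, -3.6]
[4.3, 0.6, 4.3, 4.9, 0.0, -4.9]
[4.3, 0.7, 4.3, 6.3, 0.0, -6.3]
[4.2, 0.9, 4.2, 7.7, 0.0, -7.7]
[4.2, 1.1, 4.2, 9.1, 0.0, -9.1]
[4.2, 1.2, 4.2, 10.5, 0.0, -10.5]
[4.2, 1.4, 4.2, 11.9, 0.0, -11.9]
[4.2, 1.6, 4.2, 13.4, 0.0, -13.4]
[4.2, 1.8, 4.2, 14.8, 0.0, -14.9]
[4.2, 1.9, 4.2, 16.3, 0.0, -16.3]
[4.2, 2.1, 4.2, 17.8, 0.0, -17.8]
[4.2, 2.3, 4.2, 19.3, 0.0, -19.3]
[4.2, 2.5, 4.2, 20.8, 0.0, -20.8]
[4.2, 2.6, 4.2, 22.0, 0.0, -22.0]
```

View pics/side1.png

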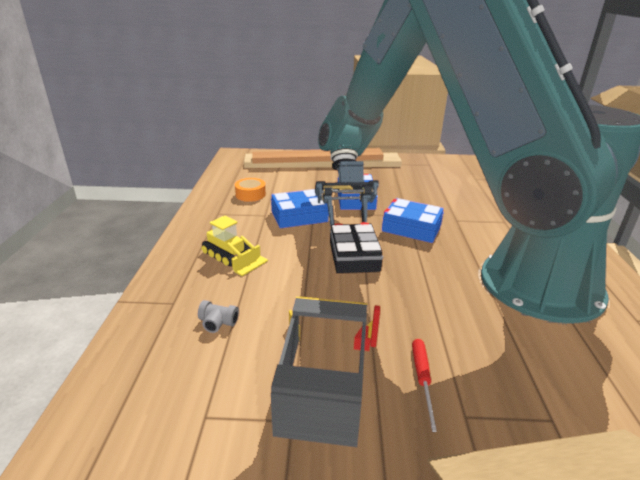

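Fingers stand behind the latch face (about px (350,215)), case at (355,248), blue cases clear. Closing up to contact.

Call:
play_rows(deltas=[0.003,0,0.003,0,0,0,0.1,0.003,0,0.003,0,0,0,0.1,0.003,0,0.003,0,0,0,0.1,0.003,0,0.003,0,0,0,0.1,0.003,0,0.003,0,0,0,0.1,0.003,0,0.003,0,0,0,0.1,0.003,0,0.003,0,0,0,0.1,0.002,0,0.002,0,0,0,0.1])

```text
clock: 5.25
eef_pos: [458.3, -177.5, 30.7]
tcp_rot: [3.141, -0.779, 1.691]
contact_force: [0.4, -5.2, -0.1]
opening: 0.899
grasp_force: 2.6
```

Call:
play_rows(deltas=[0.0042,-0.003,0.0042,-0.026,0,0.026,0.1,0.0042,-0.0032,0.0042,-0.027,0,0.027,0.1,0.0042,-0.0032,0.0042,-0.027,0,0.027,0.1,0.0042,-0.003,0.0042,-0.026,0,0.026,0.1,0.0042,-0.0029,0.0042,-0.025,0,0.025,0.1,0.0042,-0.0028,0.0042,-0.023,0,0.023,0.1,0.0042,-0.0026,0.0042,-0.022,0,0.022,0.1,0.0042,-0.0024,0.0042,-0.02,0,0.02,0.1])

```text
clock: 6.05
eef_pos: [435.4, -130.2, 30.5]
tcp_rot: [3.139, -0.78, 1.413]
contact_force: [-0.5, -5.6, 3.4]
opening: 0.893
grasp_force: 3.0
```

```bash
python3 - <<'E'
from meas import *
save('top','top2.png'); case_pose((450,-50),False); s=monitor.get_state(); print(s['eef_pos'],s['tcp_rot'],s['contact_force'])
E
```

```text
case conf 0.77 c 448 -45 size 150 113 yaw 1.416
[ 434.915828   -129.54575767   30.55089633] [ 3.14018669 -0.78046662  1.41277985] [-1.17349827 -1.75699798  0.23589559]
```

View pics/top2.png

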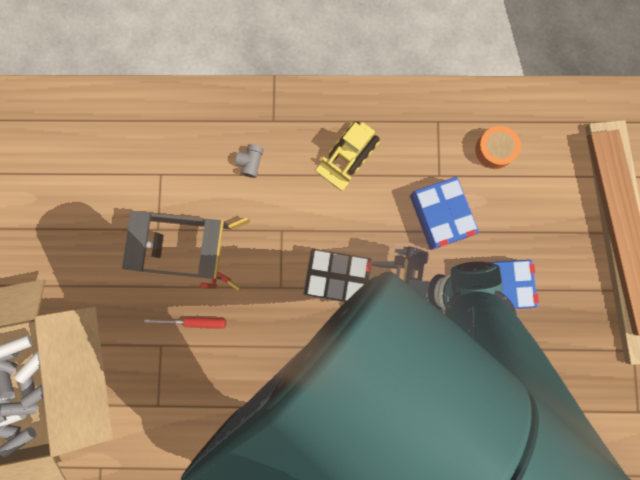

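The case followed the fingers exactly: now px (338,277), centre (448,-45), yaw 1.41. Replanning from here.

```bash
python3 - <<'E'
from h import *; from plan import *
print(dock((448,-44),1.414))
P=path((448,-44),1.414,-100)
for r in rows(P): print(np.round(np.array(r)*[1,1,1,1000,1000,1000],1).tolist()[1:4])
E
```

```text
(np.float64(-278.38090985265274), np.float64(34.35213282474947), -0.06400000000000006)
[-2.4, 4.2, -20.1]
[-2.2, 4.2, -18.7]
[-2.0, 4.3, -17.1]
[-1.8, 4.3, -15.5]
[-1.7, 4.3, -13.9]
[-1.5, 4.3, -12.4]
[-1.3, 4.3, -10.9]
[-1.1, 4.3, -9.4]
[-0.9, 4.3, -7.9]
[-0.8, 4.3, -6.4]
[-0.6, 4.3, -5.0]
[-0.4, 4.4, -3.5]
[-0.2, 4.4, -2.1]
[-0.1, 4.4, -0.7]
[0.1, 4.4, 0.7]
[0.3, 4.4, 2.1]
[0.4, 4.4, 3.5]
[0.6, 4.3, 5.0]
[0.8, 4.3, 6.4]
[0.9, 4.3, 7.9]
[1.1, 4.3, 9.3]
[1.3, 4.3, 10.9]
[1.5, 4.3, 12.4]
[1.7, 4.3, 13.9]
[1.8, 4.3, 15.5]
[2.0, 4.3, 17.1]
[2.2, 4.2, 18.7]
[2.4, 4.2, 20.3]
[2.6, 4.2, 21.9]
[2.8, 4.2, 23.2]
```

Call:
play_rows(deltas=[0.0043,-0.0024,0.0043,-0.02,0,0.02,0.1,0.0043,-0.0022,0.0043,-0.019,0,0.019,0.1,0.0043,-0.002,0.0043,-0.017,0,0.017,0.1,0.0043,-0.0018,0.0043,-0.0155,0,0.0155,0.1,0.0043,-0.0017,0.0043,-0.014,0,0.014,0.1,0.0043,-0.0015,0.0043,-0.0125,0,0.0125,0.1,0.0043,-0.0013,0.0043,-0.011,0,0.011,0.1,0.0043,-0.0011,0.0043,-0.0095,0,0.0095,0.1])

```text
clock: 6.95
eef_pos: [433.8, -80.0, 30.3]
tcp_rot: [3.137, -0.78, 1.248]
contact_force: [-2.8, -6.5, 3.8]
opening: 0.901
grasp_force: 3.6
```

Call:
play_rows(deltas=[0.0043,-0.0009,0.0043,-0.008,0,0.008,0.1,0.0043,-0.0008,0.0043,-0.0065,0,0.0065,0.1,0.0043,-0.0006,0.0043,-0.005,0,0.005,0.1,0.0044,-0.0004,0.0044,-0.0035,0,0.0035,0.1,0.0044,-0.0002,0.0044,-0.002,0,0.002,0.1,0.0044,-0.0001,0.0044,-0.0007,0,0.0007,0.1,0.0044,0.0001,0.0044,0.0007,0,-0.0007,0.1,0.0044,0.0003,0.0044,0.002,0,-0.002,0.1])

```text
clock: 7.75
eef_pos: [448.4, -32.7, 30.1]
tcp_rot: [3.137, -0.78, 1.216]
contact_force: [-3.3, -8.7, 5.6]
opening: 0.898
grasp_force: 4.4
```

```bash
python3 - <<'E'
from meas import *; from plan import *
save('top','top3.png'); case_pose((470,50),False); s=monitor.get_state(); print(s['eef_pos'],s['tcp_rot'],s['contact_force'])
c=s['eef_pos'][:2]+87*np.array([np.cos(s['tcp_rot'][2]),np.sin(s['tcp_rot'][2])]); print('implied',c,dock(c,s['tcp_rot'][2]))
P=path(c,s['tcp_rot'][2],-95)
for r in rows(P): print(np.round(np.array(r)*[1,1,1,1000,1000,1000],1).tolist()[1:4])
E
```

```text
case conf 0.91 c 478 47 size 149 116 yaw 1.203
[448.38402116 -32.34608353  30.08190264] [ 3.13736171 -0.78064216  1.21653552] [ 0.2552957  -2.59814301  1.33972469]
implied [478.56407519  49.25149204] (np.float64(-182.6984663377581), np.float64(12.560541252813517), np.float64(-0.26146448461745764))
[1.1, 4.3, 9.5]
[1.2, 4.3, 9.9]
[1.2, 4.2, 10.3]
[1.3, 4.2, 10.7]
[1.3, 4.2, 11.1]
[1.4, 4.2, 11.5]
[1.4, 4.2, 11.9]
[1.5, 4.2, 12.3]
[1.5, 4.2, 12.7]
[1.6, 4.2, 13.2]
[1.6, 4.2, 13.6]
[1.7, 4.2, 14.0]
[1.7, 4.2, 14.3]
[1.8, 4.1, 14.7]
[1.8, 4.1, 15.0]
```

View pics/top3.png

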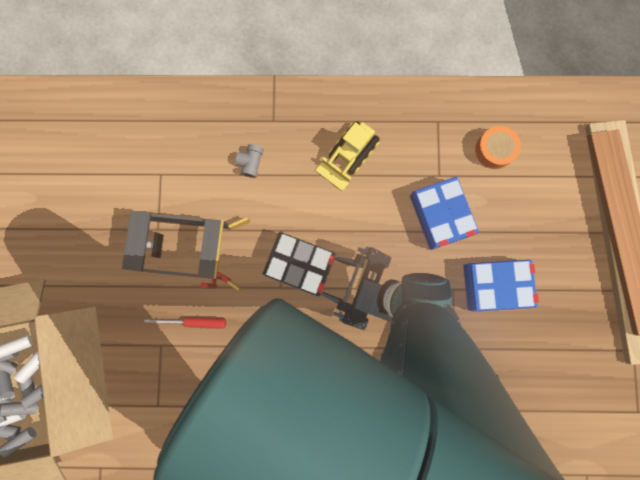

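Case at px (300,263), well in front of the dock mouth and turning in as planned. I'm continuing the left arc.

Call:
play_rows(deltas=[0.0043,0.0011,0.0043,0.0095,0,-0.0095,0.1,0.0043,0.0012,0.0043,0.01,0,-0.01,0.1,0.0042,0.0012,0.0042,0.0105,0,-0.0105,0.1,0.0042,0.0013,0.0042,0.011,0,-0.011,0.1,0.0042,0.0014,0.0042,0.0115,0,-0.0115,0.1,0.0042,0.0014,0.0042,0.012,0,-0.012,0.1,0.0042,0.0015,0.0042,0.0125,0,-0.0125,0.1,0.0042,0.0015,0.0042,0.013,0,-0.013,0.1])

```text
clock: 8.65
eef_pos: [473.0, 9.6, 29.9]
tcp_rot: [3.138, -0.78, 1.343]
contact_force: [-2.0, -8.3, 6.5]
opening: 0.899
grasp_force: 4.4
```

```bash
python3 - <<'E'
from meas import *; from plan import *
get_image('top'); case_pose((485,90),False); s=monitor.get_state(); print(s['clock'],s['eef_pos'],s['tcp_rot'],s['contact_force'],np.round(s['q'],2))
c=s['eef_pos'][:2]+87*np.array([np.cos(s['tcp_rot'][2]),np.sin(s['tcp_rot'][2])]); print('implied',c,dock(c,s['tcp_rot'][2]))
P=path(c,s['tcp_rot'][2],-98,5)
for r in rows(P): print(np.round(np.array(r)*[1,1,1,1000,1000,1000],1).tolist()[1:4])
for n in('dock','dock_strap','dock_buffer'): print(n,[(round(r['conf'],2),np.round(r['xyz']).tolist()) for r in spot_point('top',n)[:2]])
E
```

```text
case conf 0.89 c 491 91 size 152 113 yaw 1.336
8.75 [473.08264492   9.92331511  29.84444386] [ 3.13800519 -0.78030233  1.34394394] [ 1.01806688 -2.33419155  1.2024751 ] [-0.44  0.52  2.24  1.05  0.92 -1.09]
implied [492.64996027  94.69430171] (np.float64(-136.14593068263113), np.float64(2.7461368809690825), np.float64(-0.13405605656551534))
[1.2, 3.4, 9.7]
[1.2, 3.4, 10.3]
[1.3, 3.4, 10.9]
[1.4, 3.4, 11.5]
[1.5, 3.4, 12.2]
[1.5, 3.4, 12.8]
[1.6, 3.4, 13.4]
[1.7, 3.4, 13.9]
dock [(0.57, [509.0, 232.0, 3.0])]
dock_strap [(0.8, [511.0, 232.0, 102.0])]
dock_buffer [(0.62, [524.0, 398.0, 30.0])]
```

Call:
play_rows(deltas=[0.0035,0.0012,0.0035,0.01,0,-0.01,0.1,0.0035,0.0012,0.0035,0.0105,0,-0.0105,0.1,0.0034,0.0013,0.0034,0.011,0,-0.011,0.1,0.0034,0.0014,0.0034,0.0115,0,-0.0115,0.1,0.0034,0.0015,0.0034,0.012,0,-0.012,0.1,0.0034,0.0015,0.0034,0.013,0,-0.013,0.1,0.0034,0.0016,0.0034,0.013,0,-0.013,0.1,0.0034,0.0016,0.0034,0.0125,0,-0.0125,0.1])

```text
clock: 9.7
eef_pos: [490.4, 45.9, 29.4]
tcp_rot: [3.14, -0.78, 1.474]
contact_force: [-0.3, -6.6, 2.4]
opening: 0.898
grasp_force: 3.3
```

```bash
python3 - <<'E'
from meas import *; from plan import *
save('top','top4.png'); case_pose((500,130),False); s=monitor.get_state(); print(s['clock'],s['eef_pos'],s['tcp_rot'],s['contact_force'],s['wrist_torque'])
c=s['eef_pos'][:2]+85*np.array([np.cos(s['tcp_rot'][2]),np.sin(s['tcp_rot'][2])]); print('implied',c,dock(c,s['tcp_rot'][2]))
E
```

```text
case conf 0.64 c 498 128 size 151 114 yaw 1.473
9.8 [490.54956113  46.22111447  29.50084558] [ 3.13973934 -0.78002569  1.47493032] [ 0.25239396 -1.98042326  1.16449396] [-0.53232146 -0.1863048  -0.16321033]
implied [498.68569614 130.83082613] (np.float64(-99.605592691079), np.float64(0.0848958218003941), np.float64(-0.0030696805929182336))
```

View pics/top4.png

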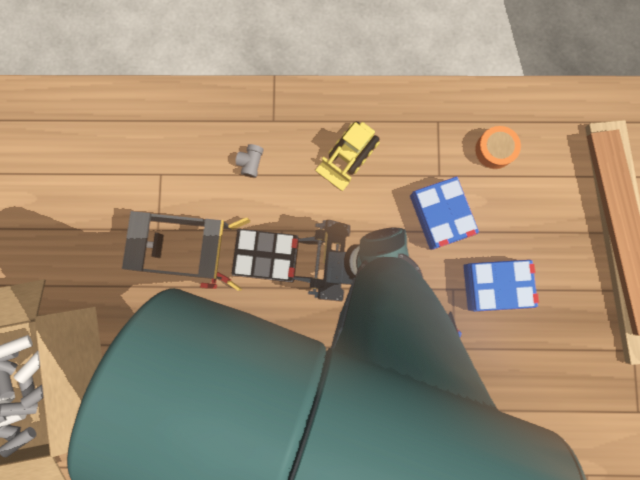

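Case sits square at the lips: px (265,255), yaw 1.474 against the dock's 1.478. Now I back off, narrow the fingers to clear the catch, and push on.

Call:
play_rows(deltas=[-0.003,0,-0.003,0,0,0,0.1,-0.003,0,-0.003,0,0,0,0.25,0,0,0,0,0,0,0.4,0,0,0,0,0,0,0.4,0,0,0,0,0,0,0.4,0,0,0,0,0,0,0.4,0.003,0,0.003,0,0,0,0.4,0.003,0,0.003,0.002,0,-0.002,0.4])

```text
clock: 10.6
eef_pos: [490.4, 46.4, 29.5]
tcp_rot: [3.14, -0.78, 1.477]
contact_force: [-0.2, -5.7, 0.2]
opening: 0.601
grasp_force: 3.1
```

Call:
play_rows(deltas=[0.0035,0,0.0035,0,0,0,0.4,0.0035,0,0.0035,0,0,0,0.4,0.0035,0,0.0035,0,0,0,0.4,0.0035,0,0.0035,0,0,0,0.4,0.0035,0,0.0035,0,0,0,0.4,0.0035,0,0.0035,0,0,0,0.4,0.0035,0,0.0035,0,0,0,0.4,0.0035,0,0.0035,0,0,0,0.4])

```text
clock: 11.4
eef_pos: [495.1, 85.1, 29.3]
tcp_rot: [3.137, -0.778, 1.478]
contact_force: [-0.5, -14.5, 4.8]
opening: 0.6
grasp_force: 7.8
```

Call:
play_rows(deltas=[0.003,0,0.003,0,0,0,0.4,0.003,0,0.003,0,0,0,0.4,0.003,0,0.003,0,0,0,0.4,0.003,0,0.003,0,0,0,0.4,0.003,0,0.003,0,0,0,0.4,0.003,0,0.003,0,0,0,0.4,0.003,0,0.003,0,0,0,0.4,0.003,0,0.003,0,0,0,0.4])

```text
clock: 12.2
eef_pos: [498.1, 119.0, 29.2]
tcp_rot: [3.138, -0.779, 1.478]
contact_force: [-1.1, -14.1, 5.1]
opening: 0.601
grasp_force: 7.2
```

```bash
python3 - <<'E'
from meas import *; from plan import *
save('top','top5.png'); case_pose((505,200),False); s=monitor.get_state(); print(s['clock'],s['eef_pos'],s['tcp_rot'],s['contact_force'],s['wrist_torque'],np.round(s['q'],2))
print('tcp dock',dock(s['eef_pos'][:2],s['tcp_rot'][2]))
E
```

```text
case conf 0.61 c 504 180 size 116 114 yaw 1.469
12.3 [498.00303225 119.37713212  29.27823621] [ 3.13831976 -0.77925263  1.47762755] [ 0.44743291 -7.81379935  2.8303616 ] [-0.94144558 -0.17493551 -0.31281848] [-0.19  0.54  2.2   1.12  0.89 -1.04]
tcp dock (np.float64(-111.07326511869428), np.float64(-0.29671342439993115), np.float64(-0.0003724516627534591))
```

Call:
play_rows(deltas=[0.0035,0,0.0035,0,0,0,0.4,0.0035,0,0.0035,0,0,0,0.4,0.0035,0,0.0035,0,0,0,0.4,0.0035,0,0.0035,0,0,0,0.4,0.0035,0,0.0035,0,0,0,0.4,0.0035,0,0.0035,0,0,0,0.4,0.0035,0,0.0035,0,0,0,0.4,0.0035,0,0.0035,0,0,0,0.4])

```text
clock: 13.1
eef_pos: [502.1, 158.5, 29.2]
tcp_rot: [3.138, -0.779, 1.477]
contact_force: [0.4, -14.9, 7.0]
opening: 0.6
grasp_force: 7.3
```

Call:
play_rows(deltas=[0.0035,0,0.0035,0,0,0,0.4,0.0035,0,0.0035,0,0,0,0.4,0.0035,0,0.0035,0,0,0,0.4,0.0035,0,0.0035,0,0,0,0.4,0.0035,0,0.0035,0,0,0,0.4,0.0035,0,0.0035,0,0,0,0.4,0.0035,0,0.0035,0,0,0,0.4,0.0035,0,0.0035,0,0,0,0.4])

```text
clock: 13.9
eef_pos: [506.0, 198.0, 29.1]
tcp_rot: [3.137, -0.779, 1.477]
contact_force: [1.5, -15.0, 8.6]
opening: 0.601
grasp_force: 7.2
```

```bash
python3 - <<'E'
from meas import *; from plan import *
im=save('side','side6.png'); s=monitor.get_state(); print(s['clock'],s['eef_pos'],s['tcp_rot'],s['contact_force'],s['wrist_torque'])
print('tcp dock',dock(s['eef_pos'][:2],s['tcp_rot'][2]))
cv2.imwrite('pics/side6c.png',cv2.resize(im[200:420,230:470,::-1],None,fx=2.5,fy=2.5,interpolation=cv2.INTER_CUBIC))
E
```

```text
13.95 [506.0377012  198.50058902  29.13848533] [ 3.13736012 -0.77958513  1.47761874] [ 2.90069976 -9.21059971  6.07448225] [-0.79484167 -0.43674592 -0.49830701]
tcp dock (np.float64(-31.545717961651643), np.float64(-0.9649803058874034), np.float64(-0.0003812577196871114))
```

View pics/side6c.png

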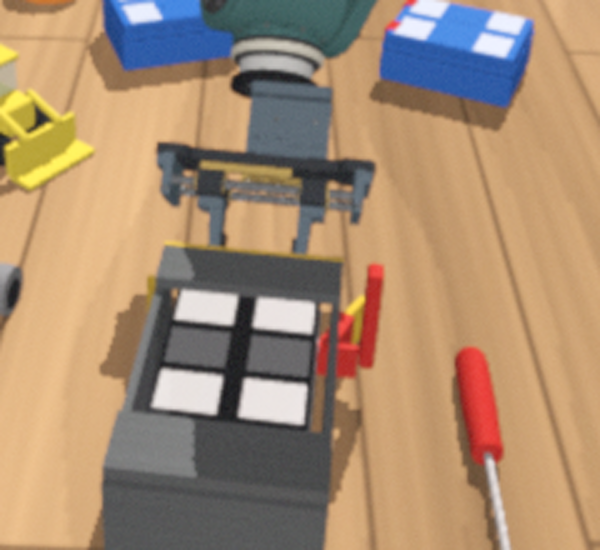

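The case is inside the bay with the catch pressed out (tab crop px (375,310)) and the gripper still outside the strap. Going on, slower.

Call:
play_rows(deltas=[0.0027,0,0.0027,0,0,0,0.4,0.0027,0,0.0027,0,0,0,0.4,0.0027,0,0.0027,0,0,0,0.4,0.0027,0,0.0027,0,0,0,0.4,0.0027,0,0.0027,0,0,0,0.4,0.0027,0,0.0027,0,0,0,0.4,0.0027,0,0.0027,0,0,0,0.4,0.0027,0,0.0027,0,0,0,0.4])

```text
clock: 14.75
eef_pos: [509.2, 228.4, 29.1]
tcp_rot: [3.137, -0.78, 1.477]
contact_force: [4.4, -13.8, 8.0]
opening: 0.598
grasp_force: 6.5
```

Call:
play_rows(deltas=[0.0014,0,0.0014,0,0,0,0.4,0.0014,0,0.0014,0,0,0,0.4,0.0014,0,0.0014,0,0,0,0.4,0.0014,0,0.0014,0,0,0,0.4,0,0,0,0,0,0,0.4,0,0,0,0,0,0,0.4,0,0,0,0,0,0,0.4,0,0,0,0,0,0,0.4])

```text
clock: 15.55
eef_pos: [509.9, 236.1, 29.0]
tcp_rot: [3.137, -0.78, 1.477]
contact_force: [3.2, -13.6, 8.0]
opening: 0.602
grasp_force: 6.8
```

```bash
python3 - <<'E'
from meas import *; from plan import *
s=monitor.get_state(); print(s['clock'],s['contact_force'],s['wrist_torque'])
print('tcp dock',dock(s['eef_pos'][:2],s['tcp_rot'][2]))
p=ray('top',(217,285),100)[:2]; print('tab',dock(p,0),dock(ray('top',(201,285),100)[:2],0))
E
```

```text
15.55 [  3.15395263 -13.60338352   7.99706511] [-0.95659824 -0.43334657 -0.51024062]
tcp dock (np.float64(6.264960137878753), np.float64(-1.2949954071648098), np.float64(-0.0005570176062199561))
tab (np.float64(-5.263979462410636), np.float64(82.85827105503103), -1.478) (np.float64(31.299386385677067), np.float64(86.57793451133752), -1.478)
```

Call:
play_rows(deltas=[0.001,0,0.001,0,0,0,0.4,0.001,0,0.001,0,0,0,0.4,0.001,0,0.001,0,0,0,0.4,0.001,0,0.001,0,0,0,0.4,0.001,0,0.001,0,0,0,0.4,0,0,0,0,0,0,0.4,0,0,0,0,0,0,0.4,0,0,0,0,0,0,0.4])

```text
clock: 16.35
eef_pos: [510.4, 242.8, 28.9]
tcp_rot: [3.137, -0.779, 1.477]
contact_force: [-0.1, -22.7, 13.5]
opening: 0.601
grasp_force: 11.0
```

```bash
python3 - <<'E'
from meas import *; from plan import *
im=save('side','side7.png'); t=save('top','top7.png'); s=monitor.get_state(); print(s['clock'],s['contact_force'],s['wrist_torque'],dock(s['eef_pos'][:2],0)[:2])
a=cv2.resize(im[240:400,300:420,::-1],None,fx=3,fy=3,interpolation=cv2.INTER_CUBIC); b=cv2.resize(t[200:320,120:260,::-1],None,fx=3,fy=3,interpolation=cv2.INTER_CUBIC)
b=cv2.copyMakeBorder(b,0,a.shape[0]-b.shape[0],0,0,cv2.BORDER_CONSTANT); cv2.imwrite('pics/c7.png',np.hstack([a,b]))
E
```

```text
16.45 [  0.07027045 -21.92355677  12.967771  ] [-1.25715236 -0.16777807 -0.21702621] (np.float64(12.968316075640177), np.float64(-1.1768444771384328))
```

View pics/c7.png

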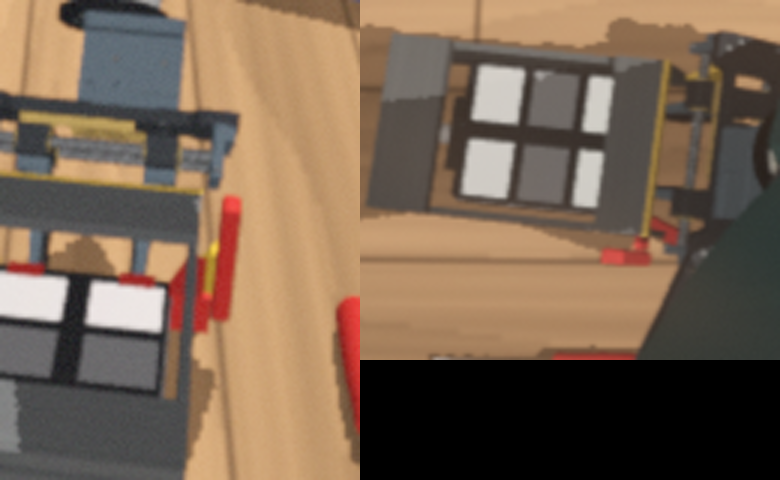

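The catch tab is back at its unpressed place (top crop px (602–650,256), matching the first picture), and the lateral force has dropped to zero. The case's latch face is past the strap. I'm backing off to check that it holds.

Call:
play_rows(deltas=[-0.002,0,-0.002,0,0,0,0.4,-0.004,0,-0.004,0,0,0,0.4,-0.008,0,-0.008,0,0,0,0.4,-0.012,0,-0.012,0,0,0,0.4,-0.016,0,-0.016,0,0,0,0.4,-0.02,0,-0.02,0,0,0,0.4,-0.02,0,-0.02,0,0,0,0.4,-0.02,0,-0.02,0,0,0,0.4])

```text
clock: 17.25
eef_pos: [494.9, 98.5, 29.2]
tcp_rot: [3.141, -0.78, 1.477]
contact_force: [0.2, -0.1, 0.3]
opening: 0.602
grasp_force: 0.0
```

```bash
python3 - <<'E'
from meas import *; from plan import *
im=save('side','side8.png'); t=save('top','top8.png'); s=monitor.get_state(); print(s['clock'],s['contact_force'],s['eef_pos'])
a=cv2.resize(im[240:400,300:420,::-1],None,fx=3,fy=3,interpolation=cv2.INTER_CUBIC); b=cv2.resize(t[200:320,120:260,::-1],None,fx=3,fy=3,interpolation=cv2.INTER_CUBIC)
b=cv2.copyMakeBorder(b,0,a.shape[0]-b.shape[0],0,0,cv2.BORDER_CONSTANT); cv2.imwrite('pics/c8.png',np.hstack([a,b]))
for c in('top','side'):
  for n in('case','loader','tee','screwdriver'): print(c,n,[(round(r['conf'],2),np.round(r['xyz']).tolist()) for r in spot_point(c,n)[:4]])
print('home',M+100*u)
E
```

```text
17.35 [-0.49456746  0.35255895  0.0981409 ] [495.53890666  97.18246146  29.16861913]
top case [(0.96, [523.0, 330.0, -0.0]), (0.92, [278.0, -255.0, 0.0]), (0.88, [607.0, -307.0, 1.0]), (0.73, [432.0, -437.0, 2.0])]
top loader [(0.92, [781.0, -82.0, 0.0])]
top tee [(0.69, [740.0, 170.0, 2.0])]
top screwdriver [(0.71, [341.0, 330.0, 3.0])]
side case [(0.85, [274.0, -261.0, -3.0]), (0.77, [520.0, 324.0, 1.0]), (0.64, [432.0, -437.0, 5.0]), (0.62, [607.0, -310.0, 0.0])]
side loader [(0.75, [780.0, -88.0, 3.0])]
side tee [(0.91, [742.0, 171.0, 0.0])]
side screwdriver [(0.61, [339.0, 331.0, 1.0])]
home [517.26632035 329.56975096]
```

View pics/c8.png

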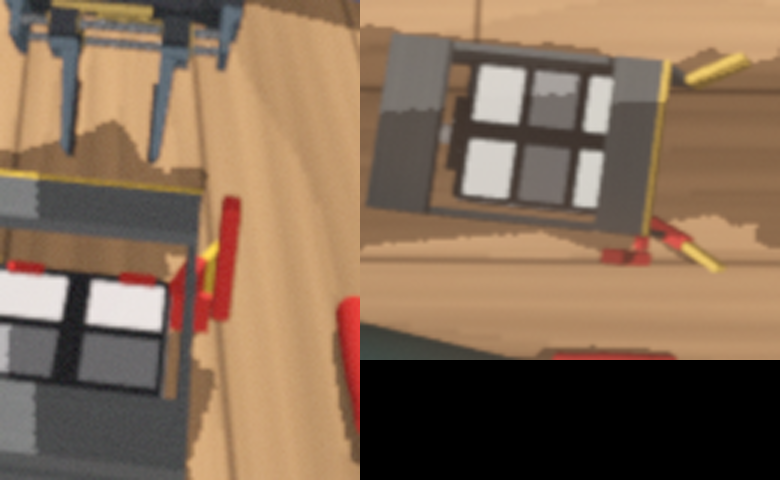

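The case did not spring back after release, and the tab is at its unpressed position (top crop (602–650,256), side crop (232,200)). The bystanders have not moved.

```bash
python3 -c "
from workcell import robot
print(robot.finish_job())"
```

```text
the job is handed in; nothing more can be done
None
```

The black case is pushed home under the strap with the red catch back out behind it. The loader, tee and screwdriver have not moved, and the job was handed in at about 18 s.

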